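# Swap the rejected battery stick and present its replacement

## Robot

A 6-joint arm with a two-finger parallel gripper is mounted at the origin on the work surface. World frame = base frame: x ahead of the robot, y to its left, z up, the work surface at z = 0. Lengths are in m, angles in rad, forces in N, time in s.
With the tool pointing down it reaches from about 0.35 to 0.775 m from the base axis. Payload 7.3 kg.
Tool frame: the origin (TCP) lies at the very end of the fingers, on their centre line; the grasp point (between the pads) lies robot.pinch_z behind it (robot.pinch_z is the distance from the TCP to the grasp point, in m); y points along the fingers, z is the direction in which the jaws open and shut, and the axes are right-handed (so a half turn about y gives the same grasp; the last joint's range is limited). The gripper opens to 92 mm and grips with 3 to 60 N. Pads are 19 mm wide; open, the fingers measure 130 mm over their backs; the gripper's body (75 mm by 190 mm) begins 47 mm behind the grasp point.
Start: joints at [-1.31, 0.342, 1.524, -0, 1.275, -0.146], TCP at [0.208, -0.482, 0.227] pointing down, gripper open.
Joint ranges: [-2.53, 2.53], [-0.77, 2.02], [0.04, 2.7], [-1, 4.14], [0.28, 2.66], [-3.11, 3.11]. Speed limits (rad/s): [2.57, 2.57, 3.14, 3.14, 3.14, 3.14].

## Interface

Orientations are given as [roll, pitch, yaw] about the fixed x, y, z axes, in that order (R = Rz(yaw) Ry(pitch) Rx(roll)).
In Python, from cell import status, viewer, robot gives the robot as it stands. The module is installed in compiled form; this text tells all that it offers.
- The arm moves only by the shell command python3 -m pendant 'ROWS' [FORCE]. ROWS is JSON, a list that holds one entry, the list of rows, each a list of 7 numbers: the shift along the tool's x, y, z in cm, then the turn, a rotation vector about the tool's x, y, z in rad, then the finger opening in cm, from 0 to 9.18. A call has 1 to 20 rows; each row is the pose to reach, as a shift and turn from the pose commanded when the call began, along the tool's axes at that moment; what a row does not reach only later rows make up. A row lasts 1/10 s, in which the tool goes at most 50 mm and 8.59 degrees, less where a joint would pass 70% of its speed; a pose out of reach is approached as far as the arm can. A call with a gripper value outside its range is refused whole. The fingers move at their own pace and stop on an object; FORCE is the grip in N (left out, the last holds). Time passes only in rows, so rows that repeat a pose let the fingers close. It gives the time, the measured TCP pose, the force and the opening at its end, in the units of the state.
- status.observe(): the state, without advancing time (a new reading comes with each control period).
- viewer.read_camera(name): name is "side" or "top" or "wrist"; returns a dict with "image" (400x640x3 uint8, red, green, blue), "range_z" (400x640 float32, m along the optical axis (not along the pixel's ray), 0 where there is no reading), "fx", "fy", "cx", "cy" (pixels), "camera_from_world" (4x4, takes a point from world to camera coordinates). Camera axes: x right, y up, looking along -z (the intrinsics and any distortion apply to the point x, -y, -z); pixel columns grow to the right and rows downward; lengths in m; the calibration is good to about 2 mm. A picture is of the moment at which its call begins.
- robot.hand_in(): hands the job in, once; it reports no verdict.
The state is a dict: "time": time; "qpos": joint angles; "qvel": joint speeds; "joint_efforts": joint torques, N m; "tool_pos": TCP position; "tool_rot": TCP orientation; "contact_force": force on the tool from outside, world axes, zero at the start; "torque": the same for the moment, N m; "opening": finger opening in m.
Only numpy, scipy, OpenCV 4.12 (cv2) and the standard library are available. Lean on these libraries where they do the work, as an engineer would, in place of code of your own. Each camera call takes 0.05 s, during which the arm holds its last target. There are 200 camera calls.

## Task

The battery stick with the red band, lying in the orange cradle, has failed its test: take it out and drop it into the red reject crate. Then draw the all-blue stick out of its slanted holder, turn it level, lined up with the cradle, and hold it centred about 12 cm above the empty cradle so that I can look it over; finish while still holding it there, with nothing else touching it. Leave the yellow stick in its holder and the other things on the bench where they are.

Things in the scene. Friction and masses are not known exactly. Their poses are not given: they have to be found in the camera images.
- reject_stick_center (a point): centre of the failed stick: a rigid cylinder 34 mm in diameter and 150 mm long, about 0.22 kg, blue with a 60 mm wide red band round its middle and white ends. Its own z axis runs along the stick. It starts lying level in the orange cradle, along the cradle's x axis, its centre 55 mm above the bench
- blue_stick_center (a point): centre of the replacement stick: same size and weight, all blue with white ends, no band. Its z axis runs along it, towards its free upper end. It starts in a white slanted holder, 40 degrees above level, upper end towards the robot; its lower 45 mm are in the socket, so grasp it about 20 mm up-slope of its centre and draw it out along its own axis by over 50 mm before turning it
- yellow_stick_center (a point): centre of a yellow stick of the same size, standing in the other, identical holder in the same way; leave it alone
- holder_a: the blue stick's holder: white slanted socket (45 mm deep, 1.5 to 3 mm of play) with a rest 16 mm wide under the stick for 48 mm beyond the mouth (fingers pass beside it), on a grey base plate 150 x 70 mm, fixed to the bench, 0.11 m high at most. Origin: centre of its underside; z up; the socket opens towards -x, 40 degrees above level
- holder_b: the holder of the yellow stick, identical to holder_a; the two swap places from start to start
- cradle_seat (a point): the point of the orange cradle where the centre of a seated stick lies: 55 mm above the bench, midway along the cradle. Axes are the cradle's own: x along a seated stick, z up
- cradle: orange cradle fixed to the bench: base plate 170 (x) x 80 (y) x 12 mm with two V saddles, each 14 mm thick, 55 mm either side of the middle, about 60 mm high at most; between them 96 mm of the stick is free for grasping from above. Origin: centre of its underside; x along a seated stick, z up
- crate: red slatted reject crate, open on top, fixed to the bench: outside 250 (x) x 190 (y) x 80 mm high, walls and floor 5 mm. Origin: centre of its underside; x along its longer side
- ring_a: black plastic ring, 52 mm outside diameter, 28 mm high, loose on the bench beyond the cradle; leave it
- ring_b: a second black ring, the same; leave it
- glue: white glue bottle with a red cap, 36 mm in diameter, 100 mm high, upright on the bench; origin at the centre of its underside; leave it
- screwdriver: screwdriver 170 mm long lying on the bench beyond the cradle; leave it
Not all that is in view belongs to the job. What is shaped like the part that bears reject_stick_center but green, purple or turquoise is not meant.

How it is judged:
On the way, in this order (a step that is already met when the one before it is completed fails the run):
1. the red-banded stick lies in the reject crate, let go (x of reject_stick_center in the frame of crate between -0.12 and 0.12 m and y of reject_stick_center in the frame of crate between -0.09 and 0.09 m and height (world z) of reject_stick_center below 0.07 m and contact force between reject_stick and the fingers below 0.1 N and linear speed of reject_stick below 0.05 m/s), for 0.2 s.
2. the blue stick is drawn out of its holder and raised in the fingers (distance of blue_stick_center from where it was at the start of the episode above 0.05 m and height (world z) of blue_stick_center above 0.12 m and contact force between blue_stick and holder_a below 0.1 N and contact force between blue_stick and the fingers above 1 N), for 0.1 s.
At the end, for the whole second after the job is handed in: Blue stick held still, carried by the fingers alone, centre 130-280 mm above the bench and within 40 mm of the cradle's middle, level within 12 deg and within 15 deg of the cradle's x; red-banded stick inside the crate (centre under 70 mm); yellow stick within 20 mm of its start (contact force between blue_stick and the fingers above 1 N and contact force between blue_stick and cradle below 0.1 N and contact force between blue_stick and holder_a below 0.1 N and contact force between blue_stick and holder_b below 0.1 N and contact force between blue_stick and crate below 0.1 N and contact force between blue_stick and reject_stick below 0.1 N and height (world z) of blue_stick_center between 0.13 and 0.28 m and horizontal distance between blue_stick_center and cradle_seat below 0.04 m and angle between blue_stick_center's own z axis and vertical between 1.36 and 1.78 rad and angle between the z axis of blue_stick_center and the x axis of cradle_seat, either way round below 0.26 rad and linear speed of blue_stick below 0.03 m/s and x of reject_stick_center in the frame of crate between -0.12 and 0.12 m and y of reject_stick_center in the frame of crate between -0.09 and 0.09 m and height (world z) of reject_stick_center below 0.07 m and distance of yellow_stick_center from where it was at the start of the episode below 0.02 m); the arm keeps its last pose, push and grip.
It fails at once if the yellow stick is pulled from its place (distance of yellow_stick_center from where it was at the start of the episode above 0.03 m).
It fails at once if another thing on the bench is knocked away (distance of any of ring_a, ring_b, glue, screwdriver from where it was at the start of the episode above 0.03 m).
It also fails if it takes over 58 s, if anything falls off the work surface, if the arm or the gripper's body presses on something with over 40 N, if the wrist force passes 120 N, or if a joint passes its speed limit or range.

## Working session

There is one attempt and no reset: what is moved stays moved. The work goes in short steps, Python scripts to look and compute and a shell command to move; the robot and the scene stay as the last step left them, time stands still between calls to the robot, and variables do not carry over. Pictures are saved under pics/ and viewed, about 8 in all and at most 12, crops included, and the job is handed in when it is done.

```bash
mkdir -p pics
cat > h.py <<'E'
import numpy as np, cv2
from cell import status, viewer, robot
from scipy.spatial.transform import Rotation as R
def cam(n):
    c=viewer.read_camera(n); return c
def save(c,f,crop=None,s=1):
    im=c["image"][:,:,::-1]
    if crop: a,b,d,e=crop; im=im[b:e,a:d]
    cv2.imwrite("pics/"+f,cv2.resize(im,None,fx=s,fy=s,interpolation=cv2.INTER_CUBIC))
def cloud(c):
    z=c["range_z"]; v,u=np.mgrid[0:z.shape[0],0:z.shape[1]]
    p=np.stack([(u-c["cx"])/c["fx"]*z,-(v-c["cy"])/c["fy"]*z,-z,np.ones_like(z)],-1)
    w=p@np.linalg.inv(c["camera_from_world"]).T
    w=w[...,:3]; w[z<=0]=np.nan; return w
E
python3 - <<'E'
from h import *
for n in ["top","side"]:
    c=cam(n); save(c,n+"0.png"); np.savez(n+"0.npz",**c)
    print(n,np.linalg.inv(c["camera_from_world"]).round(3).tolist(),c["fx"],{k for k in c})
s=status.observe();print(s,robot.pinch_z)
E
```

```text
top [[0.016, 0.994, -0.111, 0.392], [-1.0, 0.014, -0.02, -0.019], [-0.019, 0.112, 0.994, 0.962], [0.0, 0.0, 0.0, 1.0]] 367.2366470865723 {'cx', 'image', 'range_z', 'fx', 'cy', 'fy', 'camera_from_world'}
side [[-0.764, 0.423, -0.487, -0.004], [-0.645, -0.522, 0.559, 0.577], [-0.018, 0.741, 0.672, 0.782], [0.0, 0.0, 0.0, 1.0]] 379.7670964244755 {'cx', 'image', 'range_z', 'fx', 'cy', 'fy', 'camera_from_world'}
{'time': 0.1, 'qpos': array([-1.31001606e+00,  3.42654874e-01,  1.52489347e+00, -1.20306376e-05,
        1.27539123e+00, -1.46011415e-01]), 'qvel': array([ 0.00123786,  0.00080006, -0.00298996,  0.00111661,  0.00111167,
       -0.0001456 ]), 'joint_efforts': array([ 1.39638294e-03, -4.32001805e+01, -2.44695801e+01,  7.18713831e-02,
        5.25778206e-02, -3.83973736e-05]), 'tool_pos': array([ 0.20764488, -0.48181245,  0.22612329]), 'tool_rot': array([-1.57213060e+00,  1.84586354e-04, -2.73479759e+00]), 'contact_force': array([-0.2190573 ,  0.51197175,  0.77291773]), 'torque': array([-0.04594802, -0.02763301,  0.02789894]), 'opening': 0.09197620419310497} 0.0188
```

View pics/top0.png

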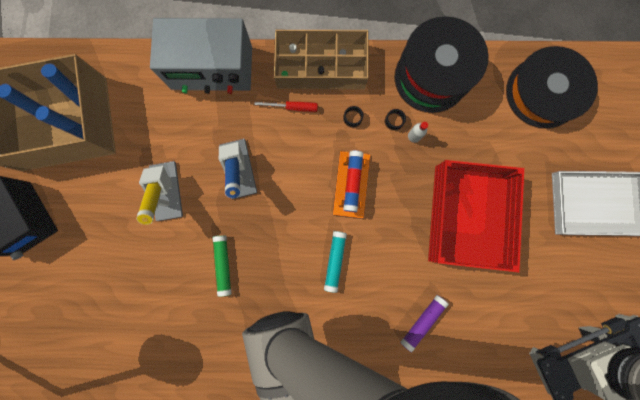

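View pics/side0.png

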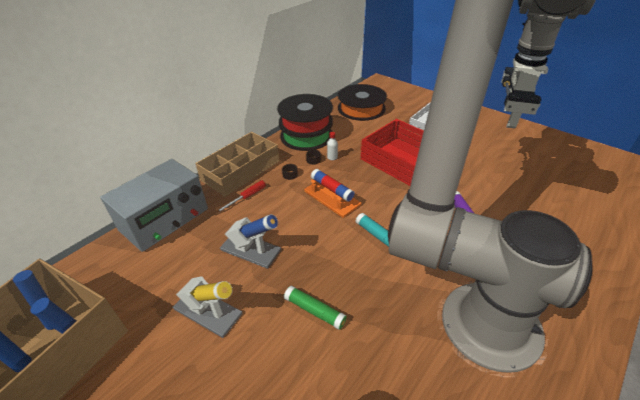

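Top view: the red-banded stick is in the orange cradle at (353,181). The blue stick in its holder is at (233,175), the yellow one at (149,200) and the crate at (478,216). Possible mix-ups:
- **For the banded stick:** green (222,266), turquoise (335,262) and purple (425,323). None of them is banded or in the cradle.
- **For the blue stick:** tubes in the wooden box at (20,100), (62,85) and (60,122). None of them is in a holder.

Next I measure by colour mask and depth, and check the choice in one crop.

```bash
cat >> h.py <<'E'
def axis(p):
    m=np.median(p,0); d=np.linalg.svd(p-m,full_matrices=False)[2][0]; t=(p-m)@d
    return m,d,t
E
python3 - <<'E'
from h import *
for n,rois in [("top",dict(crad=(325,140,380,225),red=(335,145,370,215),blue=(218,140,250,205),yel=(130,180,165,228),crate=(425,155,530,275))),("side",dict(blue=(240,210,282,240),yel=(190,275,235,305),red=(305,165,358,203),crad=(300,165,365,220)))]:
    c=dict(np.load(n+"0.npz")); w=cloud(c); hsv=cv2.cvtColor(c["image"],cv2.COLOR_RGB2HSV); H,S,V=cv2.split(hsv)
    M=dict(crad=(H>=7)&(H<=14)&(S>215)&(V>150),blue=(H>100)&(H<125)&(S>140),yel=(H>20)&(H<32)&(S>150),red=((H<4)|(H>174))&(S>150),crate=((H<4)|(H>174))&(S>150))
    for k,(a,b,d,e) in rois.items():
        q=np.zeros(H.shape,bool); q[b:e,a:d]=1; q&=M[k]
        vs,us=np.nonzero(q); p=w[q]; ok=np.isfinite(p).all(1); p=p[ok]
        m,dd,t=axis(p)
        print(n,k,len(p),"med",m.round(3),"dir",dd.round(3),"t",np.percentile(t,[1,99]).round(3),"min",np.percentile(p,1,0).round(3),"max",np.percentile(p,99,0).round(3))
        if k in("crad","crate"):
            for zlo,zhi in [(0,.03),(.05,.1)]:
                s=(p[:,2]>zlo)&(p[:,2]<zhi)
                if s.sum()>20: print("   rect",zlo,cv2.minAreaRect((p[s,:2]*1000).astype(np.float32)))
c=dict(np.load("top0.npz"));a=c["image"][:,:,::-1]
x=np.hstack([a[130:230,210:310],a[130:230,310:410]]);cv2.imwrite("pics/crop.png",cv2.resize(x,None,fx=4,fy=4,interpolation=2))
E
```

```text
top crad 714 med [ 0.539 -0.083  0.012] dir [-1.    -0.029 -0.003] t [-0.085  0.084] min [ 0.456 -0.144  0.007] max [ 0.624 -0.058  0.057]
   rect 0 ((539.4874267578125, -102.39678955078125), (78.21208953857422, 168.19476318359375), 83.9831314086914)
   rect 0.05 ((539.2346801757812, -102.28784942626953), (57.30095672607422, 122.787841796875), 84.46187591552734)
top red 281 med [ 0.541 -0.102  0.07 ] dir [-0.994  0.113  0.001] t [-0.028  0.028] min [ 0.513 -0.12   0.062] max [ 0.569 -0.087  0.075]
top blue 329 med [0.545 0.185 0.123] dir [-0.799 -0.186  0.572] t [-0.054  0.056] min [0.489 0.164 0.086] max [0.585 0.206 0.157]
top yel 515 med [0.478 0.374 0.124] dir [-0.82  -0.096  0.564] t [-0.059  0.052] min [0.425 0.359 0.084] max [0.524 0.397 0.158]
top crate 9099 med [ 0.461 -0.427  0.006] dir [-0.998  0.061 -0.028] t [-0.12   0.124] min [ 0.335 -0.506  0.001] max [ 0.584 -0.303  0.081]
   rect 0 ((460.43701171875, -405.5191345214844), (190.39132690429688, 245.14697265625), 84.71046447753906)
   rect 0.05 ((459.2684020996094, -406.4311218261719), (191.74209594726562, 249.0142059326172), 84.50141143798828)
side blue 182 med [0.542 0.198 0.119] dir [ 0.766  0.223 -0.602] t [-0.057  0.051] min [0.491 0.175 0.084] max [0.583 0.209 0.157]
side yel 455 med [0.468 0.385 0.128] dir [ 0.785  0.249 -0.567] t [-0.044  0.075] min [0.426 0.357 0.078] max [0.526 0.401 0.157]
side red 168 med [ 0.543 -0.095  0.069] dir [-0.996  0.066  0.062] t [-0.03   0.028] min [ 0.515 -0.111  0.051] max [ 0.573 -0.086  0.075]
  return _methods._mean(a, axis=axis, dtype=dtype,
  ret = um.true_divide(
Traceback (most recent call last):
  File "h.py", line 16, in axis
    m=np.median(p,0); d=np.linalg.svd(p-m,full_matrices=False)[2][0]; t=(p-m)@d
                        ~~~~~~~~~~~~~~~~~~~~~~~~~~~~~~~~~~~~~~~~~^^^
IndexError: index 0 is out of bounds for axis 0 with size 0
```

Run:
```python
from h import *
from scipy.optimize import least_squares
c=dict(np.load("top0.npz"));a=c["image"][:,:,::-1]
x=np.hstack([a[130:230,210:310],a[130:230,310:410]]);cv2.imwrite("pics/crop.png",cv2.resize(x,None,fx=4,fy=4,interpolation=2))
P=[];A=[]
for n,(a,b,d,e),big in [("top",(218,140,250,205),(210,130,262,206)),("side",(240,210,282,240),None)]:
    c=dict(np.load(n+"0.npz")); w=cloud(c); H,S,V=cv2.split(cv2.cvtColor(c["image"],cv2.COLOR_RGB2HSV))
    q=np.zeros(H.shape,bool); q[b:e,a:d]=1; q&=(H>100)&(H<125)&(S>140)
    q=cv2.erode(q.astype(np.uint8),np.ones((3,3)))>0
    p=w[q]; P.append(p[np.isfinite(p).all(1)]); A.append(w[b-6:e+6,a-6:d+6].reshape(-1,3))
P0=P[:]
def fit(P,d40=True):
    m=P.mean(0)
    def f(v):
        y,o1,o2,el=v; d=np.array([-np.cos(y)*np.cos(el),-np.sin(y)*np.cos(el),np.sin(el)])
        c0=np.array([m[0],m[1]+o1,m[2]+o2]); r=np.linalg.norm(np.cross(P-c0,d),axis=1)-.017
        return np.r_[r,(el-np.radians(40))*2]
    s=least_squares(f,[0.2,0,-.015,.7],loss="soft_l1",f_scale=.002); y,o1,o2,el=s.x
    d=np.array([-np.cos(y)*np.cos(el),-np.sin(y)*np.cos(el),np.sin(el)]);return y,el,np.array([m[0],m[1]+o1,m[2]+o2]),d,np.std(s.fun)
for nm,Q in [("top",P0[0]),("side",P0[1]),("both",np.vstack(P0))]:
    y,el,c0,d,sd=fit(Q)
    W=np.vstack(A);W=W[np.isfinite(W).all(1)];t=(W-c0)@d;r=np.linalg.norm(np.cross(W-c0,d),axis=1)
    end=np.percentile(t[(r<.02)&(t>0)&(t<.12)],98)
    print(nm,len(Q),"yaw",np.degrees(y).round(1),"el",np.degrees(el).round(1),"sd",sd.round(4),"end",(c0+end*d).round(3),"centre",(c0+(end-.075)*d).round(3))
# base plate
c=dict(np.load("top0.npz"));w=cloud(c)
S=cv2.cvtColor(c["image"],cv2.COLOR_RGB2HSV)[:,:,1]
q=np.zeros(S.shape,bool);q[130:206,210:262]=1
p=w[q&(S<60)];p=p[np.isfinite(p).all(1)&(p[:,2]>.004)&(p[:,2]<.03)]
print("base",len(p),cv2.minAreaRect((p[:,:2]*1000).astype(np.float32)))
```

```text
top 200 yaw 15.4 el 40.0 sd 0.0009 end [0.495 0.176 0.147] centre [0.55  0.191 0.099]
side 80 yaw 15.7 el 40.0 sd 0.0009 end [0.497 0.172 0.148] centre [0.552 0.188 0.1  ]
both 280 yaw 15.7 el 40.0 sd 0.001 end [0.495 0.175 0.147] centre [0.55  0.19  0.099]
base 593 ((578.1744995117188, 197.1790008544922), (150.1431884765625, 69.15771484375), 14.796682357788086)
```

View pics/crop.png

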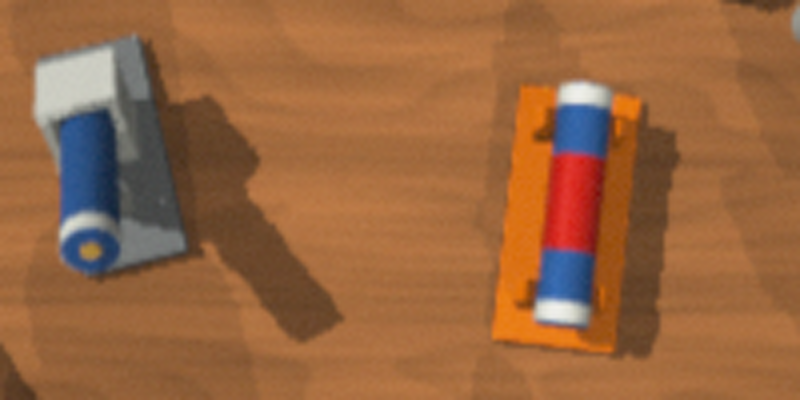

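The crop shows the blue stick in its white holder (left) and the red-banded stick in the orange cradle (right), so the choice is confirmed. I work out the moves next.

```bash
cat >> h.py <<'E'
def go(p,Rt=None):
    s=status.observe(); R0=R.from_euler("xyz",s["tool_rot"])
    sh=R0.inv().apply(np.array(p)-s["tool_pos"])*100
    rv=(R0.inv()*(Rt if Rt is not None else R0)).as_rotvec()
    print("t",round(s["time"],1),"shift cm",sh.round(2),"rv",rv.round(3),"F",s["contact_force"].round(1),"op",round(s["opening"],4))
def down(yaw): return R.from_euler("xyz",[-np.pi/2,0,np.radians(yaw)])
E
python3 -c "
from h import *
go([.54,-.102,.16],down(174)); go([.54,-.102,.16],down(-6))"
```

```text
t 0.1 shift cm [-45.55   6.65 -21.72] rv [0.001 0.512 0.   ] F [-0.2  0.5  0.8] op 0.092
t 0.1 shift cm [-45.55   6.65 -21.72] rv [ 0.00e+00 -2.63e+00 -2.00e-03] F [-0.2  0.5  0.8] op 0.092
```

```bash
python3 -m pendant '[[[-10,0,-5,0,0.1,0,9],[-20,1,-10,0,0.2,0,9],[-30,3,-15,0,0.35,0,9],[-40,5,-19,0,0.51,0,9],[-45.5,6.6,-21.7,0,0.51,0,9],[-45.5,6.6,-21.7,0,0.51,0,9],[-45.5,6.6,-21.7,0,0.51,0,9],[-45.5,6.6,-21.7,0,0.51,0,9],[-45.5,6.6,-21.7,0,0.51,0,9],[-45.5,6.6,-21.7,0,0.51,0,9],[-45.5,6.6,-21.7,0,0.51,0,9],[-45.5,6.6,-21.7,0,0.51,0,9],[-45.5,6.6,-21.7,0,0.51,0,9],[-45.5,6.6,-21.7,0,0.51,0,9],[-45.5,6.6,-21.7,0,0.51,0,9],[-45.5,6.6,-21.7,0,0.51,0,9]]]' 30
python3 - <<'E'
from h import *
c=cam("wrist");save(c,"w1.png")
s=status.observe();print(s["qpos"].round(2),s["tool_pos"].round(4))
w=cloud(c);H,S,V=cv2.split(cv2.cvtColor(c["image"],cv2.COLOR_RGB2HSV))
q=((H<4)|(H>174))&(S>150);p=w[q];p=p[np.isfinite(p).all(1)];p=p[(np.abs(p[:,0]-.54)<.06)&(np.abs(p[:,1]+.1)<.04)]
m=p.mean(0);print(len(p),m.round(4),cv2.minAreaRect((p[:,:2]*1000).astype(np.float32)))
go([.54,-.102,.037],down(174))
E
```

```text
time: 1.7
tool_pos: [0.5394, -0.1038, 0.1611]
tool_rot: [-1.571, 0.0, 3.037]
contact_force: [-0.0, -0.0, -0.9]
opening: 0.0903
[-0.33  0.45  1.56 -0.    1.14  1.35] [ 0.5395 -0.1037  0.161 ]
2641 [ 0.5428 -0.1042  0.0682] ((541.8240966796875, -104.08490753173828), (33.1424446105957, 59.73093032836914), 83.96920013427734)
t 1.8 shift cm [-0.03 12.4  -0.18] rv [-0.  0. -0.] F [ 0.7 -0.1 -0.1] op 0.0895
```

View pics/w1.png

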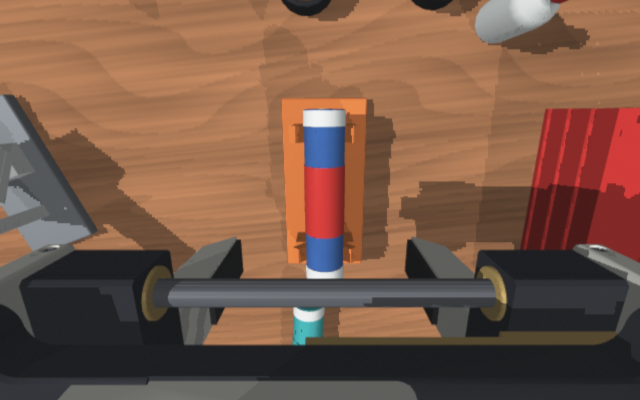

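Wrist view: the banded stick (325,200) is centred between the open fingers and lined up. Next: go down, grip and lift.

```bash
python3 -m pendant '[[[-0.2,4,0,0,0,0,9],[-0.2,8,0,0,0,0,9],[-0.2,10,0,0,0,0,9],[-0.2,12.4,0,0,0,0,9],[-0.2,12.4,0,0,0,0,9],[-0.2,12.4,0,0,0,0,9],[-0.2,12.4,0,0,0,0,2],[-0.2,12.4,0,0,0,0,2],[-0.2,12.4,0,0,0,0,2],[-0.2,12.4,0,0,0,0,2],[-0.2,12.4,0,0,0,0,2],[-0.2,12.4,0,0,0,0,2],[-0.2,12.4,0,0,0,0,2],[-0.2,12.4,0,0,0,0,2],[-0.2,12.4,0,0,0,0,2]]]' 35
python3 -m pendant '[[[0,-1,0,0,0,0,2],[0,-3,0,0,0,0,2],[0,-6,0,0,0,0,2],[0,-10,0,0,0,0,2],[0,-14,0,0,0,0,2],[0,-14,0,0,0,0,2],[0,-14,0,0,0,0,2]]]'
python3 -c "
from h import *
go([.46,-.406,.177],down(174.5));go([.46,-.406,.04],down(174.5))"
```

```text
time: 3.25
tool_pos: [0.5418, -0.1044, 0.037]
tool_rot: [-1.569, 0.0, 3.039]
contact_force: [-1.2, -6.8, 2.1]
opening: 0.0333
time: 3.95
tool_pos: [0.5419, -0.1028, 0.1777]
tool_rot: [-1.571, 0.002, 3.039]
contact_force: [0.3, -0.2, -2.4]
opening: 0.033
t 4.0 shift cm [ 5.03  0.06 31.  ] rv [-0.    -0.007 -0.002] F [ 0.3 -0.2 -2.4] op 0.033
t 4.0 shift cm [ 5.05 13.76 30.99] rv [-0.    -0.007 -0.002] F [ 0.3 -0.2 -2.4] op 0.033
```

Gripped at an opening of 33 mm. Next I carry it over the crate and lower it, then open once the arm is at rest.

```bash
python3 -m pendant '[[[0.5,0,3,0,0,0,2],[1.2,0,7,0,0,0,2],[2,0,12,0,0,0,2],[3,0,17,0,0,0,2],[4,0,22,0,0,0,2],[5,0,27,0,0,0,2],[5,0,31,0,0,0,2],[5,0,31,0,0,0,2],[5,0,31,0,0,0,2],[5,0,31,0,0,0,2],[5,3,31,0,0,0,2],[5,7,31,0,0,0,2],[5,11,31,0,0,0,2],[5,13.5,31,0,0,0,2],[5,13.5,31,0,0,0,2],[5,13.5,31,0,0,0,2],[5,13.5,31,0,0,0,2]]]'
python3 -m pendant '[[[0,0,0,0,0,0,5],[0,0,0,0,0,0,7],[0,0,0,0,0,0,7],[0,0,0,0,0,0,7],[0,0,0,0,0,0,7],[0,0,0,0,0,0,7],[0,0,0,0,0,0,7],[0,-5,0,0,0,0,7],[0,-10,0,0,0,0,7],[0,-15,0,0,0,0,7],[0,-15,0,0,0,0,7],[0,-15,0,0,0,0,7],[0,-15,0,0,0,0,7]]]'
python3 - <<'E'
from h import *
d=lambda y,e:np.array([-np.cos(y)*np.cos(e),-np.sin(y)*np.cos(e),np.sin(e)])
c=cam("top");save(c,"t2.png",(200,100,540,300),2)
y,e=np.radians(15.4),np.radians(40)
D=d(y,e); ty=np.array([-np.cos(y)*np.sin(e),-np.sin(y)*np.sin(e),-np.cos(e)])
print("D",D,"ty",ty)
g=np.array([.55,.19,.099])+.02*D+.0188*ty
for sg in(1,-1):
    tz=sg*np.array([np.sin(y),-np.cos(y),0]); tx=np.cross(ty,tz); Rt=R.from_matrix(np.c_[tx,ty,tz])
    print(g, Rt.as_euler("xyz"));go(g-.1*ty,Rt);go([.45,.12,.3],down(174.5 if 0 else -164.6))
print(status.observe()["qpos"].round(2))
E
```

```text
time: 5.65
tool_pos: [0.4613, -0.4066, 0.0438]
tool_rot: [-1.568, 0.003, 3.039]
contact_force: [-0.2, 0.2, -1.9]
opening: 0.0331
time: 6.95
tool_pos: [0.4595, -0.4056, 0.1902]
tool_rot: [-1.573, -0.002, 3.038]
contact_force: [0.5, -0.5, -0.1]
opening: 0.07
D [-0.73853993 -0.20342779  0.64278761] ty [-0.61970858 -0.17069618 -0.76604444]
[0.52357868 0.18272236 0.09745412] [-1.57079633 -0.6981317  -2.87281195]
t 7.0 shift cm [ -6.32   1.71 -61.5 ] rv [ 0.132 -0.356 -0.688] F [-0.1 -0.3 -0.7] op 0.07
t 7.0 shift cm [  6.38 -10.88 -52.2 ] rv [ 0.003 -0.372  0.002] F [-0.1 -0.3 -0.7] op 0.07
[0.52357868 0.18272236 0.09745412] [-1.57079633  0.6981317   0.2687807 ]
t 7.0 shift cm [ -6.32   1.71 -61.5 ] rv [0.95  2.62  0.183] F [-0.1 -0.3 -0.7] op 0.07
t 7.0 shift cm [  6.38 -10.88 -52.2 ] rv [ 0.003 -0.372  0.002] F [-0.1 -0.3 -0.7] op 0.07
[-0.85  0.53  1.32 -0.    1.29  0.83]
```

View pics/t2.png

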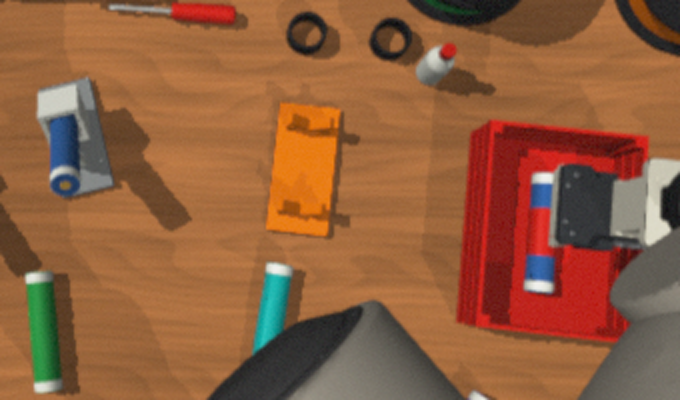

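The reject stick lies in the crate at (540,230) in the crop and has been let go. Now I move high over to the blue stick and tilt 40°.

```bash
python3 -m pendant '[[[0,-4,-2,0,0,0,9],[0,-6,-6,0,0,0,9],[0,-8,-11,0,0,0,9],[-1,-8,-16,0,0,0,9],[-2,-8,-21,0,0,0,9],[-3,-8,-26,0,-0.05,-0.1,9],[-4,-8,-31,0.03,-0.1,-0.2,9],[-5,-8,-36,0.06,-0.15,-0.3,9],[-6.3,-8,-41,0.08,-0.2,-0.4,9],[-6.3,-8,-46,0.1,-0.26,-0.5,9],[-6.3,-8,-51,0.12,-0.31,-0.6,9],[-6.3,-8,-56,0.132,-0.356,-0.688,9],[-6.3,-7,-61.5,0.132,-0.356,-0.688,9],[-6.3,-5,-61.5,0.132,-0.356,-0.688,9],[-6.3,-3,-61.5,0.132,-0.356,-0.688,9],[-6.3,0,-61.5,0.132,-0.356,-0.688,9],[-6.3,0,-61.5,0.132,-0.356,-0.688,9],[-6.3,0,-61.5,0.132,-0.356,-0.688,9],[-6.3,0,-61.5,0.132,-0.356,-0.688,9],[-6.3,0,-61.5,0.132,-0.356,-0.688,9]]]' 35
cat > b.py <<'E'
from h import *
c=cam("wrist");save(c,"w3.png")
s=status.observe();print(s["qpos"].round(2),s["tool_pos"].round(4),s["tool_rot"].round(3))
w=cloud(c);H,S,V=cv2.split(cv2.cvtColor(c["image"],cv2.COLOR_RGB2HSV))
q=(H>100)&(H<125)&(S>140);q=cv2.erode(q.astype(np.uint8),np.ones((3,3)))>0
p=w[q];p=p[np.isfinite(p).all(1)];p=p[(np.abs(p[:,0]-.54)<.09)&(np.abs(p[:,1]-.19)<.06)&(p[:,2]>.05)]
R0=R.from_euler("xyz",s["tool_rot"]);l=R0.inv().apply(p-s["tool_pos"])*100
print(len(p),"tool-frame cm min/max",np.percentile(l,2,0).round(2),np.percentile(l,98,0).round(2),axis(l)[1].round(3))
E
python3 b.py
```

```text
time: 9.0
tool_pos: [0.5866, 0.1989, 0.1932]
tool_rot: [-1.567, -0.694, -2.875]
contact_force: [0.1, -0.3, -0.2]
opening: 0.0897
[ 0.22  1.05  0.5  -0.04  2.29  1.51] [0.5865 0.1989 0.193 ] [-1.567 -0.694 -2.875]
3930 tool-frame cm min/max [-6.11  7.8  -1.41] [2.27 8.65 1.33] [ 1.    -0.002 -0.008]
```

View pics/w3.png

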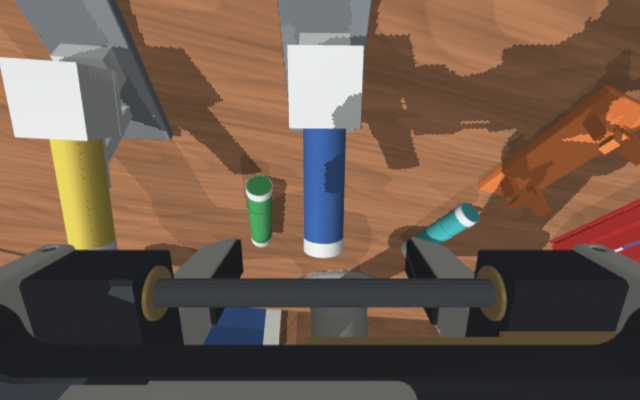

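Wrist view: the blue stick (323,185) is centred and parallel to the fingers, with its free end near (322,248). The yellow stick (80,190) is clear of the left finger. Next: a straight approach, then grip.

```bash
python3 -m pendant '[[[-1.5,2,0,0,0,0,9],[-1.5,5,0,0,0,0,9],[-1.5,8,0,0,0,0,9],[-1.5,10,0,0,0,0,9],[-1.5,11.4,0,0,0,0,9],[-1.5,11.4,0,0,0,0,9],[-1.5,11.4,0,0,0,0,9],[-1.5,11.4,0,0,0,0,2],[-1.5,11.4,0,0,0,0,2],[-1.5,11.4,0,0,0,0,2],[-1.5,11.4,0,0,0,0,2],[-1.5,11.4,0,0,0,0,2],[-1.5,11.4,0,0,0,0,2],[-1.5,11.4,0,0,0,0,2],[-1.5,11.4,0,0,0,0,2],[-1.5,11.4,0,0,0,0,2]]]' 40
python3 -c "
from h import *
c=cam('side');save(c,'s4.png',(180,180,340,300),4);go([.5,.1,.1])"
```

```text
time: 10.65
tool_pos: [0.5267, 0.1823, 0.0946]
tool_rot: [-1.567, -0.697, -2.875]
contact_force: [-0.9, 0.2, 0.3]
opening: 0.0331
t 10.7 shift cm [3.99 2.66 7.23] rv [0. 0. 0.] F [ 0.  -0.2 -0.5] op 0.0329
```

View pics/s4.png

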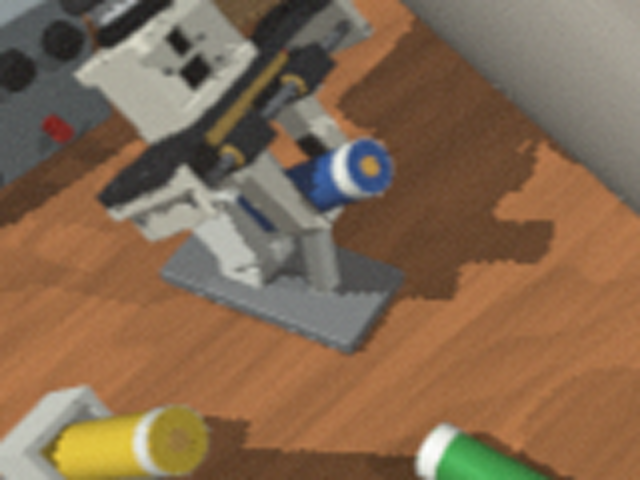

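The side crop shows the fingers closed on the blue stick (330,180), clear of the socket. Now I draw it out along its own axis (tool +x), then raise it.

```bash
python3 -m pendant '[[[0.5,0,0,0,0,0,2],[1.5,0,0,0,0,0,2],[2.5,0,0,0,0,0,2],[3.5,0,0,0,0,0,2],[4.5,0,0,0,0,0,2],[5.5,0,0,0,0,0,2],[6.5,0,0,0,0,0,2],[7.5,0,0,0,0,0,2],[8,-1,0,0,0,0,2],[8,-3,0,0,0,0,2],[8,-5,0,0,0,0,2],[8,-7,0,0,0,0,2],[8,-7,0,0,0,0,2],[8,-7,0,0,0,0,2],[8,-7,0,0,0,0,2]]]'
python3 -c "
from h import *
# grasp point sits ~2cm from stick centre toward tool +x ; level: tool x along cradle -x
x=np.array([-.9945,.1045,0]);p=np.array([.5395,-.102,.175-.0188])+.02*x
go(p,down(174));s=status.observe();print(s['tool_pos'],s['qpos'].round(2))
c=cam('side');save(c,'s5.png',(150,100,470,320),2)"
```

```text
time: 12.2
tool_pos: [0.5101, 0.1781, 0.1989]
tool_rot: [-1.567, -0.699, -2.875]
contact_force: [0.6, -0.7, -1.4]
opening: 0.0329
t 12.2 shift cm [ 2.16  7.49 27.04] rv [-0.133  0.357  0.69 ] F [ 0.6 -0.7 -1.4] op 0.0329
[0.51010933 0.17808544 0.19890719] [ 0.22  0.84  0.92 -0.04  2.08  1.51]
```

View pics/s5.png

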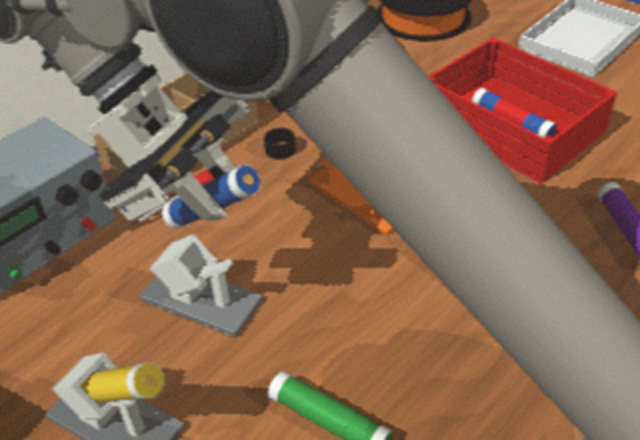

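The blue stick (210,195) is free of its holder and the yellow one is in place. The reject stick is in the crate at (515,112); the red at (205,180) is the screwdriver behind. Now I level it and carry it over the cradle.

```bash
python3 -m pendant '[[[0.5,-1,2,0,0,0,2],[1,-1,5,-0.01,0.03,0.05,2],[1,-1,9,-0.02,0.07,0.14,2],[1,0,13,-0.05,0.13,0.26,2],[1.5,2,17,-0.07,0.2,0.38,2],[1.8,4,20.5,-0.1,0.26,0.5,2],[2,5.5,23.5,-0.12,0.31,0.6,2],[2.1,6.8,25.7,-0.133,0.345,0.66,2],[2.2,7.5,27,-0.133,0.357,0.69,2],[2.2,7.5,27,-0.133,0.357,0.69,2],[2.2,7.5,27,-0.133,0.357,0.69,2],[2.2,7.5,27,-0.133,0.357,0.69,2],[2.2,7.5,27,-0.133,0.357,0.69,2],[2.2,7.5,27,-0.133,0.357,0.69,2]]]'
cat > f.py <<'E'
from h import *
x=np.array([-.9945,.1045,0]);go(np.array([.5395,-.102,.175-.0188])+.02*x,down(174))
for n in("side","top"):
    c=cam(n);save(c,n+"6.png",(260,80,580,300),2);w=cloud(c);H,S,V=cv2.split(cv2.cvtColor(c["image"],cv2.COLOR_RGB2HSV))
    q=((H>100)&(H<125)&(S>140))|((S<60)&(V>150));p=w[q];p=p[np.isfinite(p).all(1)]
    p=p[(np.abs(p[:,0]-.54)<.11)&(np.abs(p[:,1]+.102)<.05)&(p[:,2]>.15)&(p[:,2]<.2)]
    if len(p)>10:
        m,d,t=axis(p);print(n,len(p),"dir",d.round(3),"ends",(m+t.min()*d).round(3),(m+t.max()*d).round(3))
E
python3 f.py
```

```text
time: 13.65
tool_pos: [0.5202, -0.0987, 0.1569]
tool_rot: [-1.572, 0.002, 3.039]
contact_force: [-0.0, 0.6, -2.0]
opening: 0.0327
t 13.7 shift cm [0.05 0.07 0.13] rv [ 0.001  0.002 -0.002] F [-0.   0.6 -2. ] op 0.0327
side 44 dir [-0.07  -0.836  0.544] ends [ 0.473 -0.072  0.184] [ 0.471 -0.098  0.201]
top 166 dir [-0.829  0.559 -0.016] ends [ 0.494 -0.102  0.193] [ 0.462 -0.08   0.192]
```

View pics/side6.png

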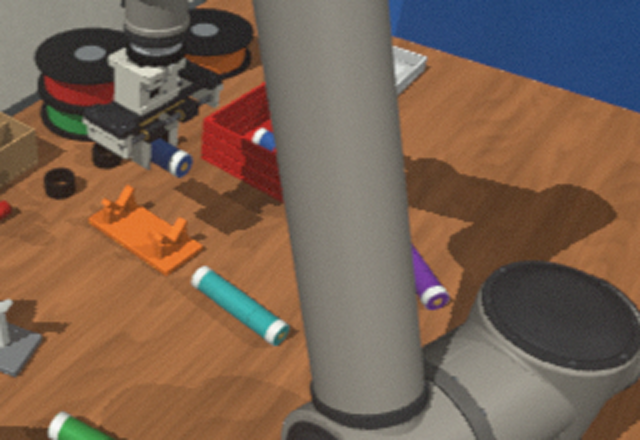

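View pics/top6.png

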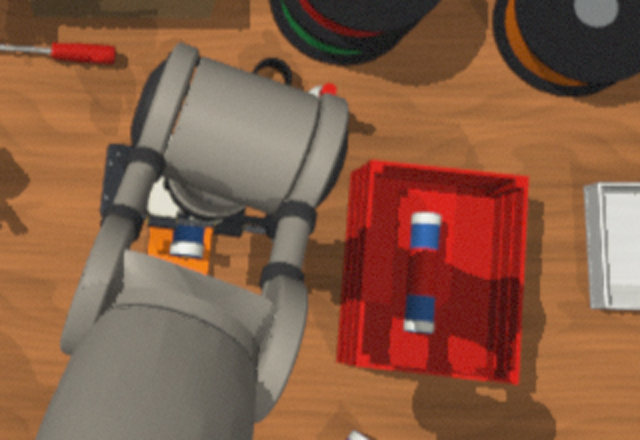

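Both views show the blue stick held over the empty cradle, with its near end at about x = 0.462, so its centre is near 0.537. One numeric check of levelness with the wrist depth and the other items from the top view, no picture.

Run:
```python
from h import *
c=cam("wrist");w=cloud(c);H,S,V=cv2.split(cv2.cvtColor(c["image"],cv2.COLOR_RGB2HSV))
q=(H>100)&(H<125)&(S>140);q=cv2.erode(q.astype(np.uint8),np.ones((3,3)))>0;p=w[q];p=p[np.isfinite(p).all(1)]
p=p[(np.abs(p[:,0]-.54)<.11)&(np.abs(p[:,1]+.102)<.04)&(p[:,2]>.13)]
if len(p): print("wrist",len(p),axis(p)[1].round(3),p.min(0).round(3),p.max(0).round(3))
o=dict(np.load("top0.npz"));c=cam("top")
d=np.abs(c["image"][165:230,125:185].astype(int)-o["image"][165:230,125:185]).mean();print("yellow region diff",d)
s=status.observe();print(s["time"],s["tool_pos"],s["qvel"].round(3),s["opening"])
```

```text
wrist 13940 [-0.994  0.107 -0.002] [ 0.49  -0.122  0.181] [ 0.601 -0.081  0.195]
yellow region diff 5.71076923076923
13.85 [ 0.52002458 -0.09913363  0.15692103] [-0.001 -0.002  0.001 -0.001 -0.001  0.   ] 0.03328569197851383
```

```bash
python3 -c "
from h import *
print(robot.hand_in())"
```

```text
the job is handed in; nothing more can be done
None
```

The red-banded stick is in the reject crate, and I handed the job in at about 14 s with the blue stick still held over the empty cradle. The hand-in reports no verdict, so what follows comes from my own last checks.

- **Red-banded stick:** it lies on the crate floor, released, in the top view taken after the drop and in the last one.
- **Blue stick position:** I gripped it about 20 mm up-slope of its centre and drew it out about 8 cm along its axis before turning it level. Its centre is now within a few millimetres of the cradle's middle, at about 175 mm height, which is 12 cm above the seat.
- **Blue stick attitude:** the wrist-camera depth gave an axis of (-0.994, 0.107, -0.002). That is level and within 1° of the cradle's x.
- **Grip:** the opening is steady at 33 mm, the arm is still, and nothing else touches the stick in the views.
- **Other things:** I saw no sign that the yellow stick, rings, glue or screwdriver had moved. The yellow holder area differed from the first image by 5.7 grey levels on average. I took that as noise and shadows and did not look into it further.

The side and top depth fits of the held stick were not usable because the arm hid most of it. I relied on the wrist fit and the visible near end.

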